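Roll the tin onto the blue strip

ROBOT

A 6-joint arm with a two-finger parallel gripper is mounted at the origin on the work surface. World frame = base frame: x ahead of the robot, y to its left, z up, the work surface at z = 0. Lengths are in mm, angles in rad, forces in N, time in s.
With the tool pointing down it reaches from about 250 to 725 mm from the base axis. Payload 4 kg.
Tool frame: the origin (TCP) lies at the very end of the fingers, on their centre line; the grasp point (between the pads) lies arm.tcp_to_grasp behind it (arm.tcp_to_grasp is the distance from the TCP to the grasp point, in mm); y points along the fingers, x is the direction in which the jaws open and shut, and the axes are right-handed (so a half turn about y gives the same grasp; the last joint's range is limited). The gripper opens to 85 mm and grips with 20 to 120 N. Pads are 22 mm wide; open, the fingers measure 114 mm over their backs; the gripper's body (76 mm by 85 mm) begins 54 mm behind the grasp point. The pads swing forward as they close: fully open they stand 13 mm farther back than shut.
Start: joints at [1.19, 0.241, 0.005, 1.335, 0, 1.571], TCP at [185.83, 464.184, 231.306] pointing down, gripper open.
Joint ranges: [-2.72, 2.72], [-1.05, 1.87], [-1.09, 1.28], [-1.99, 2.15], [-1.42, 1.44], [-3.14, 3.14]. Speed limits (rad/s): [2.79, 2.79, 3.14, 3.14, 3.14, 3.14].

INTERFACE

Orientations are given as a rotation vector (axis times angle).
In Python, from station import status, imaging, workorder, arm gives the robot as it stands. The module is installed in compiled form; this text tells all that it offers.
- The arm moves only by the tool drive_tool, never from a script. Its argument "moves" is a list of rows, each a list of 7 numbers: the finger opening in cm, from 0 to 8.54, then the shift along the tool's x, y, z in cm, then the turn, a rotation vector about the tool's x, y, z in degrees. In form: [[hand, dx, dy, dz, rx, ry, rz], ...]. A call has 1 to 8 rows; each row shifts and turns the commanded pose from where the row before left it, along the tool's axes as they then stand; what a row does not reach is not made up. A row lasts 1/12 s, in which the tool goes at most 41.7 mm and 7.16 degrees, less where a joint would pass 70% of its speed; a pose out of reach is approached as far as the arm can. A call is refused whole if a number of a shift passes 4.17 or a number of a turn 7.16, either way. A call with a gripper value outside its range is refused whole. The fingers move at their own pace and stop on an object; "grip_force" is the grip in N (left out, the last holds). Time passes only in rows, so rows that do not move let the fingers close. It gives the time, the measured TCP pose, the force and the opening at its end, in the units of the state.
- status.sense(): the state, without advancing time (a new reading comes with each control period).
- imaging.capture(name): name is "scene" or "top"; returns the picture (384x512x3 uint8, red, green, blue); there is no depth.
- imaging.camera_model(name): a dict with "fx", "fy", "cx", "cy" (pixels), "distortion" ([k1, k2, p1, p2, k3] as OpenCV has them; the pictures are not rectified), "world_to_cam" (4x4, takes a point from world to camera coordinates). Camera axes: x right, y down, z forward; pixel columns grow to the right and rows downward; lengths in mm; the calibration is good to about 2 mm. A picture is of the moment at which its call begins. camera_model takes no time and is no camera call.
- workorder.hand_in(): hands the job in, once; it reports no verdict.
The state is a dict: "clock": time; "qpos": joint angles; "joint_vel": joint speeds; "joint_torque": joint torques, N m; "position": TCP position; "ee_rot": TCP orientation; "force": force on the tool from outside, world axes, zero at the start; "torque": the same for the moment, N m; "opening": finger opening in mm.
Only numpy, scipy, OpenCV 4.12 (cv2) and the standard library are available. Lean on these libraries where they do the work, as an engineer would, in place of code of your own. Each camera call takes 0.05 s, during which the arm holds its last target.

TASK

The big washed tin lies on its side in the middle of the dark draining mat, between the blue strip for clean things and the orange strip for things to be washed again; it is clean. Push along on the top of the tin with the fingertips so that it rolls sideways until it rests centred along the blue strip, then let it be; a few short strokes are fine. Roll it at an easy pace without flicking it or shoving it from low on its side, do not lift it, and leave the tableware alone.

Things in the scene. Friction and masses are not known exactly. Their poses are not given: they have to be found in the camera images.
- tin: the tin: closed rigid cylinder lying on its side, 100 mm in diameter, 150 mm long, 0.5 to 0.8 kg, cream label with green edges, metal ends. Origin at its centre (on the axis, mid-length), x along its axis; the frame turns as the tin rolls: at the start its z axis and the thin red line on the label point straight up. At rest the centre is 56 mm above the table, the top 106 mm
- blue_strip: blue strip, flat marking on the mat, 290 mm long (its x axis) and 40 mm wide (its y axis), origin at its centre, parallel to the tin at the start; may lie on either side of the tin, its middle line 65 to 110 mm from below the tin's axis
- orange_strip: orange strip, same size and frame as the blue one, on the other side of the tin; not the goal
- mat: dark grey rubber draining mat, 320 mm (x) by 540 mm (y) and 6 mm thick, fixed to the table; origin at the centre of its underside; the strips lie along its x axis, the tin rolls along its y axis, with slight resistance: let go at an easy pace it stops within about 10 mm. A fingertip pressed lightly on the top does not slip, so it runs ahead of the tin's axis as the tin rolls
- glass: bystander: green glass tumbler, 66 mm wide and 105 mm high, standing on the table beside the mat; origin at the centre of its underside
- steel_cup: bystander: steel cup, 72 mm wide and 75 mm high, standing beside the mat; origin at the centre of its underside
- mug: bystander: white mug, 76 mm wide and 85 mm high, beside the mat; origin at the centre of its underside
- bowl: bystander: blue bowl, 120 mm wide and 50 mm high, beyond the mat; origin at the centre of its underside
- bottle: bystander: yellow bottle with red cap, 60 mm wide and 170 mm high, beyond the mat; origin at the centre of its underside
- spoon: bystander: spoon 180 mm long lying on one end of the mat, beyond the strip there
- cutter: bystander: brass ring cutter, 64 mm wide and 25 mm high, on the other end of the mat, beyond the strip there; origin at the centre of its underside
Not all that is in view belongs to the job. What is meant by the tin is not purple or yellow, and is the larger of those in its own colour.

How it is judged (in metres and radians):
On the way:
1. the tin is rolling under the fingertips, turned at least 0.5 rad (angle between tin's own z axis and vertical above 0.5 rad and contact force between the fingers and tin above 0.2 N), for 0.1 s.
At the end, for the whole second after the job is handed in: the tin rests still on the mat with its axis over the blue strip: within 15 mm of the strip's middle line, within 50 mm of its middle lengthwise and within 0.15 rad of its direction, and it got there by rolling (its red line has turned more than 0.8 rad from straight up) (y of tin in the frame of blue_strip between -0.015 and 0.015 m and x of tin in the frame of blue_strip between -0.05 and 0.05 m and angle between the x axis of tin and the x axis of blue_strip, either way round below 0.15 rad and angle between tin's own z axis and vertical above 0.8 rad and height (world z) of tin below 0.062 m and linear speed of tin below 0.01 m/s and angular speed of tin below 0.2 rad/s); the robot touches nothing.
It fails at once if the tin is lifted (its centre rises more than 15 mm) (height (world z) of tin above 0.071 m).
It fails at once if the tin is flicked (faster than 0.35 m/s) (linear speed of tin above 0.35 m/s).
It fails at once if the fingers touch the tin low on its side (grasp point lower than 95 mm above the table, the tin's top being at 106 mm) (contact force between the fingers and tin above 0.5 N and height (world z) of the grasp point below 0.095 m).
It fails at once if a bystander is shifted by more than 15 mm (distance of any of glass, steel_cup, mug, bowl, bottle, spoon, cutter from where it was at the start of the episode above 0.015 m).
It also fails if it takes over 45 s, if anything falls off the work surface, if the arm or the gripper's body presses on something with over 40 N, if the wrist force passes 120 N, or if a joint passes its speed limit or range.

## Working session

There is one attempt and no reset: what is moved stays moved. The work goes in short steps, Python scripts to look and compute and a tool call to move; the robot and the scene stay as the last step left them, time stands still between calls to the robot, and variables do not carry over. Pictures are saved under pics/ and viewed, and the job is handed in when it is done.

Besides the shell and the picture viewer there is one more tool, called after "Request:" as a command line: name --pt "numbers of a row" for each row, then --argument value for the rest. drive_tool: Moves the arm, as the interface text tells. Its arguments: {"type":"object","properties":{"moves":{"type":"array"},"grip_force":{"type":"number"}},"required":["moves"]}

```bash
mkdir -p pics
python3 - <<'E'
from station import status, imaging, arm
import cv2,numpy as np
s=status.sense();print({k:np.round(v,3).tolist() for k,v in s.items()})
print([a for a in dir(arm) if a[0]!='_'], getattr(arm,'tcp_to_grasp',None))
for n in("scene","top"):
    im=imaging.capture(n);cv2.imwrite(f"pics/{n}0.png",im[:,:,::-1]);m=imaging.camera_model(n);print(n,{k:np.round(v,3).tolist() for k,v in m.items()})
E
```

```text
{'clock': 0.0, 'qpos': [1.19, 0.241, 0.004, 1.335, 0.0, 1.571], 'joint_vel': [0.002, -0.0, 0.0, 0.001, -0.0, 0.001], 'joint_torque': [0.001, -37.232, 25.241, 0.017, -0.0, -0.0], 'position': [185.597, 463.6, 230.409], 'ee_rot': [-1.367, -0.923, 0.926], 'force': [0.19, -0.161, -0.433], 'torque': [0.024, 0.023, -0.007], 'opening': 85.3}
['PlanningError', 'tcp_to_grasp'] 18.700000000000003
scene {'fx': 361.152, 'fy': 361.152, 'cx': 263.546, 'cy': 194.998, 'distortion': [-0.055, 0.0, 0.0, 0.0, 0.0], 'world_to_cam': [[-0.087, 0.996, -0.009, 26.397], [0.759, 0.061, -0.648, -365.904], [-0.645, -0.063, -0.761, 1423.574], [0.0, 0.0, 0.0, 1.0]]}
top {'fx': 352.578, 'fy': 352.578, 'cx': 254.993, 'cy': 192.563, 'distortion': [-0.099, 0.0, 0.0, 0.0, 0.0], 'world_to_cam': [[-0.014, -1.0, 0.008, 22.931], [-0.984, 0.013, -0.176, 542.524], [0.176, -0.01, -0.984, 1091.495], [0.0, 0.0, 0.0, 1.0]]}
```

View pics/scene0.png

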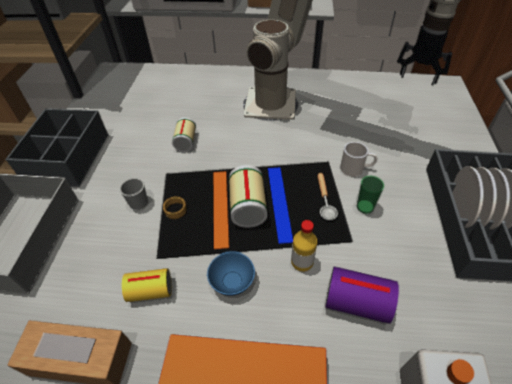

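View pics/top0.png

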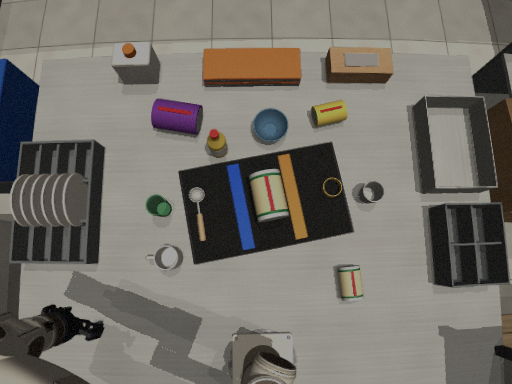

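Candidates (top view px): large cream tin (269,195) with a red line, small cream tin (351,283), yellow tin (329,113), purple tin (177,116). The large cream one on the mat between the strips matches. Blue is at (240,206) and orange at (292,195).

```bash
cat > h.py <<'E'
from station import status, imaging
import cv2,numpy as np
from scipy.spatial.transform import Rotation as R
def K(m): return np.array([[m['fx'],0,m['cx']],[0,m['fy'],m['cy']],[0,0,1]])
def ray(n,px,z):
    m=imaging.camera_model(n);u=cv2.undistortPoints(np.float64(px).reshape(-1,1,2),K(m),np.array(m['distortion'])).reshape(-1,2)
    T=np.array(m['world_to_cam']);d=np.c_[u,np.ones(len(u))]@T[:3,:3];c=-T[:3,:3].T@T[:3,3]
    return c+d*((z-c[2])/d[:,2])[:,None]
def rect(mask,n,z):
    cs,_=cv2.findContours(mask.astype(np.uint8),cv2.RETR_EXTERNAL,cv2.CHAIN_APPROX_NONE);c=max(cs,key=cv2.contourArea)
    p=ray(n,c.reshape(-1,2),z)[:,:2];r=cv2.minAreaRect(p.astype(np.float32));b=cv2.boxPoints(r)
    e=[b[1]-b[0],b[2]-b[1]];L=max(e,key=np.linalg.norm);a=np.arctan2(L[1],L[0]);a=(a+np.pi/2)%np.pi-np.pi/2
    return np.array(r[0]),sorted(r[1]),a,c.reshape(-1,2).mean(0)
def roi(n,w,x):return None
def look(n,tag,im=None):
    im=imaging.capture(n) if im is None else im
    cv2.imwrite(f"pics/{tag}.png",im[:,:,::-1]);h=cv2.cvtColor(im,cv2.COLOR_RGB2HSV);H,S,V=[h[...,i].astype(int) for i in range(3)]
    return im,H,S,V
def region(n,shape):
    m=imaging.camera_model(n);w=np.float64([[260,-320,6],[700,-320,6],[700,260,6],[260,260,6]]) 
    return m
E
python3 - <<'E'
from h import *
for n in("scene","top"):
    im=cv2.imread(f"pics/{n}0.png")[:,:,::-1].copy();im,H,S,V=look(n,n+"0",im)
    yy,xx=np.mgrid[:384,:512]
    box=((xx>180)&(xx<350)&(yy>140)&(yy<265)) if n=="top" else ((xx>155)&(xx<350)&(yy>160)&(yy<258))
    for nm,mk,z in [("blue",(H>108)&(H<130)&(S>200)&(V>80),6),("orange",(H>5)&(H<18)&(S>170)&(V>120),6),("red",((H<6)|(H>172))&(S>130)&(V>90),106),("green",(H>35)&(H<90)&(S>70)&(V>30),56),("cream",(H>15)&(H<40)&(S>20)&(S<120)&(V>150),90)]:
        try:
            c,s,a,p=rect(mk&box,n,z);print(n,nm,c.round(1),np.round(s,1),round(a,3),p.round(1))
        except Exception as e:print(n,nm,e)
s=status.sense();print(R.from_rotvec(s['ee_rot']).as_matrix().round(3))
im=cv2.imread("pics/top0.png");cv2.imwrite("pics/crop.png",cv2.resize(im[130:270,170:360],None,fx=4,fy=4))
E
```

```text
scene blue [508.5  65.1] [ 43.1 293.4] 0.182 [279.6 205.2]
scene orange [ 540.8 -108.2] [ 38.9 290.4] 0.176 [220.2 210.2]
scene red [660.7 141.8] [30.6 30.9] 0.079 [307. 225.]
scene green [561.2 -22. ] [ 33.4 101.3] -1.384 [248.  201.9]
scene cream [533.  -54.1] [ 38.3 122.4] 0.18 [237.1 187.8]
top blue [570.2  85.5] [0. 0.] 0.0 [234. 187.]
top orange [657.5 -86.7] [ 5.6 11.9] 1.227 [284.6 161.1]
top red [531.3 -27. ] [ 10.2 107.9] 0.182 [269.1 193. ]
top green [478.1 -38.3] [ 11.2 100.1] -1.413 [272.5 211.8]
top cream [537.3 -51. ] [ 32.7 110.7] 0.178 [276.8 192.1]
[[ 0.372 -0.001 -0.928]
 [ 0.928 -0.002  0.372]
 [-0.002 -1.     0.   ]]
```

View pics/crop.png

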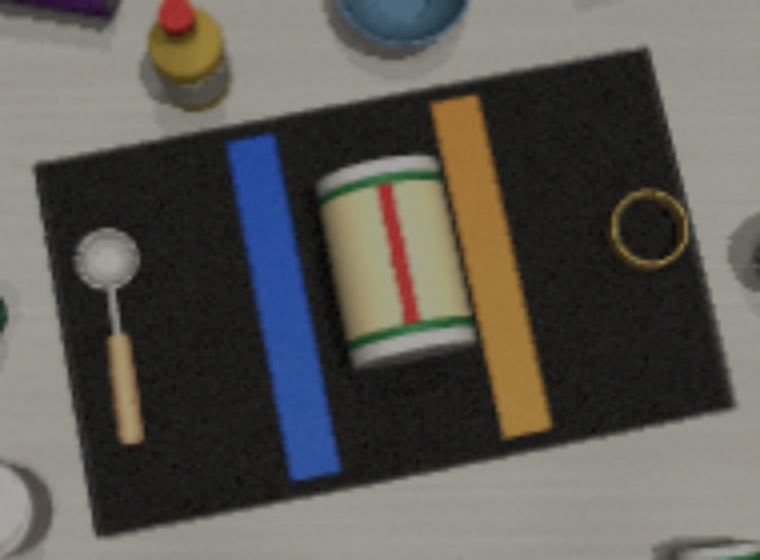

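The crop shows the full-size cream tin with green edges and its red line up. The blue strip is to the left of it (+y) and orange to the right, so the choice holds. I'll fix the top-view thresholds next.

```bash
cat >> h.py <<'E'
def measure(n,im,tag):
    im,H,S,V=look(n,tag,im);yy,xx=np.mgrid[:384,:512]
    box=((xx>180)&(xx<350)&(yy>140)&(yy<265)) if n=="top" else ((xx>155)&(xx<300)&(yy>160)&(yy<258))
    out={}
    for nm,mk,z in [("blue",(H>105)&(H<130)&(S>130)&(V>60),6),("orange",(H>5)&(H<24)&(S>140)&(V>100),6),("red",((H<5)|(H>172))&(S>130)&(V>90),106)]:
        try:
            c,s,a,p=rect(mk&box,n,z);print(n,nm,c.round(1),np.round(s,1),round(a,3),p.round(1));out[nm]=(c,a)
        except Exception as e:print(n,nm,e)
    return out
E
python3 - <<'E'
from h import *
for n in("scene","top"):
    o=measure(n,cv2.imread(f"pics/{n}0.png")[:,:,::-1].copy(),n+"0b")
    c,a=o['blue'];u=np.array([np.cos(a),np.sin(a)]);v=np.array([-u[1],u[0]])
    if 'red' in o: d=o['red'][0]-c;print("tin in blue frame",d@u,d@v)
E
```

```text
scene blue [508.3  65.1] [ 44.9 297.1] 0.182 [279.6 205.2]
scene orange [ 540.6 -109.3] [ 41.7 292.2] 0.183 [220.3 210.4]
scene red [533.1 -27.3] [  8.4 105.4] 0.178 [246.2 184.2]
tin in blue frame 7.596157732446613 -95.39261566454798
top blue [507.2  65.4] [ 44.5 292.2] 0.184 [240.3 206.5]
top orange [ 539.7 -109.2] [ 41.7 289.6] 0.185 [292.3 196. ]
top red [531.3 -26.9] [  9.8 107.9] 0.181 [269.1 193. ]
tin in blue frame 6.782866143738886 -95.20582746790069
```

Request:
drive_tool --pt "5 0 0 0 0 7.16 0" --pt "5 0 0 0 0 7.16 0" --pt "5 0 0 0 0 7.16 0" --pt "5 0 0 0 0 7.16 0" --pt "5 0 0 0 0 7.16 0" --pt "5 0 0 0 0 7.16 0" --pt "5 0 0 0 0 7.16 0" --pt "5 0 0 0 0 7.16 0" --grip_force 30

```text
clock: 0.77
position: [185.7, 463.8, 230.8]
ee_rot: [-1.567, -0.144, 0.145]
force: [0.4, -0.0, -0.2]
opening: 50.1
```

```bash
cat > go.py <<'E'
from h import *
import sys
def rel(t):
    s=status.sense();M=R.from_rotvec(s['ee_rot']).as_matrix();print('pos',np.round(s['position'],1),'F',np.round(s['force'],1),'q',np.round(s['qpos'],2),'op',round(float(s['opening']),1),'t',s['clock'])
    print('x yaw',np.arctan2(M[1,0],M[0,0]),'ydir',M[:,1].round(4));print('tool shift cm',(M.T@(np.array(t)-s['position'])/10).round(2))
if __name__=="__main__": rel([float(a) for a in sys.argv[1:4]])
E
python3 go.py 535 -42 200
```

```text
pos [185.7 463.8 230.8] F [ 0.4 -0.  -0.2] q [ 1.19  0.24  0.    1.34 -0.    2.58] op 50.1 t 0.7667
x yaw 0.18414539103005823 ydir [-4.0e-04 -1.2e-03 -1.0e+00]
tool shift cm [ 25.08   3.12 -56.12]
```

Request:
drive_tool --pt "5 1.57 0 -3.5 0 0 0" --pt "5 1.57 0 -3.5 0 0 0" --pt "5 1.57 0 -3.5 0 0 0" --pt "5 1.57 0 -3.5 0 0 0" --pt "5 1.57 0 -3.5 0 0 0" --pt "5 1.57 0 -3.5 0 0 0" --pt "5 1.57 0 -3.5 0 0 0" --pt "5 1.57 0 -3.5 0 0 0"

```text
clock: 1.43
position: [362.5, 211.2, 231.1]
ee_rot: [-1.566, -0.149, 0.15]
force: [0.6, 1.3, -0.4]
opening: 49.9
```

Request:
drive_tool --pt "5 1.57 0 -3.5 0 0 0" --pt "5 1.57 0 -3.5 0 0 0" --pt "5 1.57 0 -3.5 0 0 0" --pt "5 1.57 0 -3.5 0 0 0" --pt "5 1.57 0 -3.5 0 0 0" --pt "5 1.57 0 -3.5 0 0 0" --pt "5 1.57 0 -3.5 0 0 0" --pt "5 1.57 0 -3.5 0 0 0"

```text
clock: 2.1
position: [538.8, -40.0, 230.8]
ee_rot: [-1.565, -0.148, 0.15]
force: [1.6, 1.1, 0.1]
opening: 50.0
```

```bash
python3 go.py 535 -42 130
```

```text
pos [538.8 -40.  230.8] F [1.6 1.1 0.1] q [-0.07  0.32  0.11  1.36  0.    1.31] op 50.0 t 2.1
x yaw 0.18986508502170743 ydir [-9.e-04  3.e-04 -1.e+00]
tool shift cm [-0.4  10.08 -0.12]
```

Request:
drive_tool --pt "5 0 3 0 0 0 0" --pt "5 0 3 0 0 0 0" --pt "5 0 3 0 0 0 0" --pt "5 0 2 0 0 0 0" --pt "5 -0.4 0.5 -0.2 0 0 0" --pt "5 0 0 0 0 0 0" --pt "5 0 0 0 0 0 0"

```text
clock: 2.68
position: [535.0, -41.1, 116.9]
ee_rot: [-1.566, -0.149, 0.149]
force: [0.6, -0.3, 0.7]
opening: 50.2
```

Request:
drive_tool --pt "5 0 0.3 0 0 0 0" --pt "5 0 0.3 0 0 0 0" --pt "5 0 0 0 0 0 0"

```text
clock: 2.93
position: [535.5, -40.9, 111.1]
ee_rot: [-1.566, -0.151, 0.148]
force: [-0.7, 1.0, -0.1]
opening: 50.0
```

```bash
python3 - <<'E'
from h import *
im=imaging.capture("scene");cv2.imwrite("pics/a1.png",cv2.resize(im[130:270,160:360,::-1],None,fx=4,fy=4))
E
python3 go.py 535 -42 106
```

```text
pos [535.3 -40.8 111. ] F [ 0.3 -0.1  0.1] q [-0.08  0.39 -0.11  1.07 -0.    1.3 ] op 49.9 t 2.9833
x yaw 0.19046293102421774 ydir [ 1.4e-03 -1.0e-04 -1.0e+00]
tool shift cm [-0.05  0.5  -0.11]
```

View pics/a1.png

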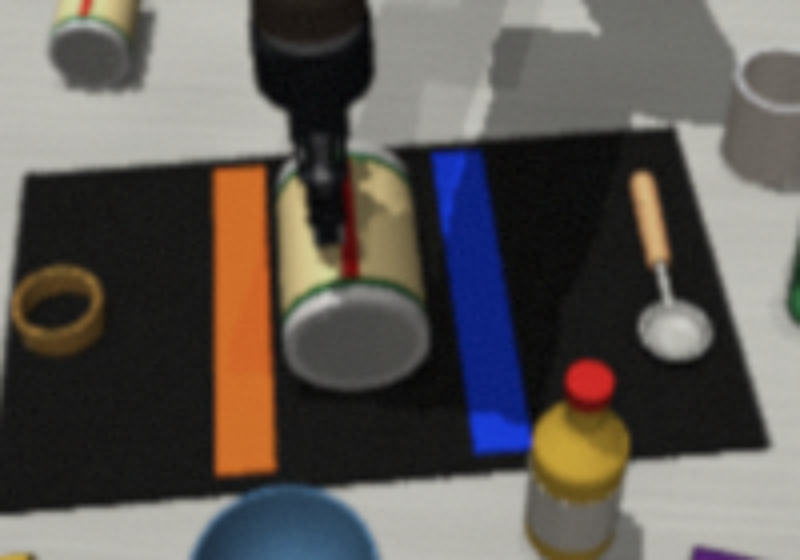

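The fingertips (crop px ≈ (328,235)) hang over the tin, just behind the red line on the orange side. I'll lower them slowly until they touch.

Request:
drive_tool --pt "5 0 0.2 0 0 0 0" --pt "5 0 0.2 0 0 0 0" --pt "5 0 0 0 0 0 0"

```text
clock: 3.23
position: [534.7, -40.8, 106.0]
ee_rot: [-1.566, -0.149, 0.15]
force: [0.2, 0.1, 0.2]
opening: 50.3
```

Request:
drive_tool --pt "5 0 0.2 0 0 0 0" --pt "5 0 0 0 0 0 0"

```text
clock: 3.4
position: [534.6, -40.9, 103.9]
ee_rot: [-1.566, -0.149, 0.15]
force: [0.3, 0.5, -0.8]
opening: 49.9
```

Request:
drive_tool --pt "5 0 0.15 0 0 0 0" --pt "5 0 0 0 0 0 0"

```text
clock: 3.57
position: [535.0, -40.9, 102.7]
ee_rot: [-1.566, -0.15, 0.149]
force: [-0.0, -0.5, 0.5]
opening: 50.2
```

Request:
drive_tool --pt "5 0 0.1 0 0 0 0" --pt "5 0 0.1 0 0 0 0" --pt "5 0 0 0 0 0 0"

```text
clock: 3.82
position: [535.2, -41.4, 102.3]
ee_rot: [-1.567, -0.15, 0.148]
force: [-2.8, -1.8, 8.7]
opening: 50.1
```

Request:
drive_tool --pt "5 0 0.1 0 0 0 0" --pt "5 0 0 0 0 0 0"

```text
clock: 3.98
position: [535.3, -41.7, 102.2]
ee_rot: [-1.568, -0.151, 0.147]
force: [-3.6, -1.3, 12.2]
opening: 49.9
```

Request:
drive_tool --pt "5 0 0.1 0 0 0 0" --pt "5 0 0 0 0 0 0"

```text
clock: 4.15
position: [535.4, -42.0, 102.0]
ee_rot: [-1.568, -0.151, 0.147]
force: [-5.6, -2.3, 17.1]
opening: 50.0
```

Request:
drive_tool --pt "5 0 -0.2 0 0 0 0" --pt "5 0 0 0.2 0 0 0" --pt "5 0 0 0.4 0 0 0" --pt "5 0 0 0.4 0 0 0" --pt "5 0 0 0.4 0 0 0" --pt "5 0 0 0.4 0 0 0" --pt "5 0 0 0.4 0 0 0"

```text
clock: 4.73
position: [531.3, -19.3, 102.8]
ee_rot: [-1.567, -0.151, 0.147]
force: [-2.9, -0.6, 12.4]
opening: 50.2
```

Request:
drive_tool --pt "5 0 0 0.4 0 0 0" --pt "5 0 0 0.4 0 0 0" --pt "5 0 0 0.4 0 0 0" --pt "5 0 0 0.4 0 0 0" --pt "5 0 0 0.4 0 0 0" --pt "5 0 0 0.3 0 0 0" --pt "5 0 0 0.1 0 0 0" --pt "5 0 0 0 0 0 0"

```text
clock: 5.4
position: [527.0, 4.6, 102.7]
ee_rot: [-1.566, -0.152, 0.148]
force: [-2.9, -0.2, 12.7]
opening: 50.2
```

```bash
python3 - <<'E'
from h import *
im=imaging.capture("scene");cv2.imwrite("pics/a2.png",cv2.resize(im[130:270,160:360,::-1],None,fx=4,fy=4))
E
python3 go.py 535 -42 106
```

```text
pos [527.    4.6 102.7] F [-1.9 -0.4 11.9] q [ 0.01  0.38 -0.15  1.04 -0.    1.39] op 49.8 t 5.45
x yaw 0.1906953156931673 ydir [ 2.7e-03 -1.0e-04 -1.0e+00]
tool shift cm [-0.09 -0.33 -4.72]
```

View pics/a2.png

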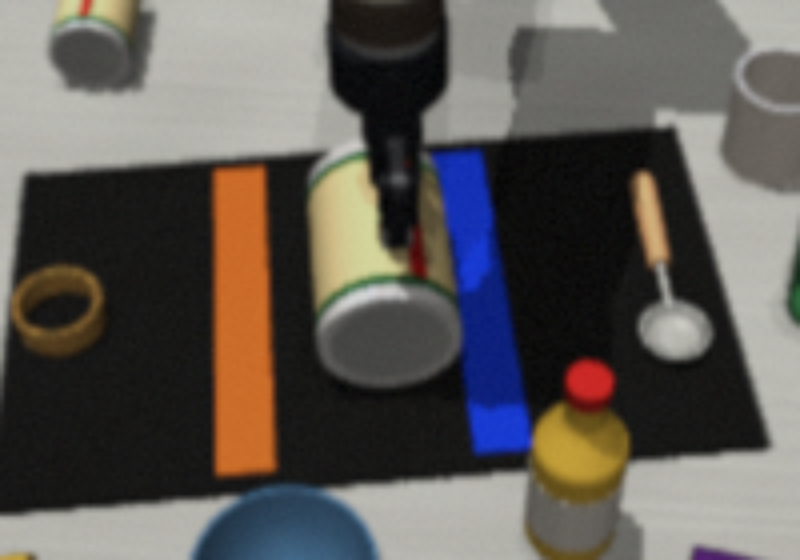

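The tin rolls without slipping: the red line has moved to the right of the fingers and the tin has advanced about 23 mm. I'll finish this stroke, lift and go back.

Request:
drive_tool --pt "5 0 0 0.3 0 0 0" --pt "5 0 0 0.4 0 0 0" --pt "5 0 0 0.4 0 0 0" --pt "5 0 0 0.2 0 0 0" --pt "5 0 0 0.1 0 0 0" --pt "5 0 0 0 0 0 0" --pt "5 0 0 0 0 0 0"

```text
clock: 6.03
position: [524.3, 18.5, 102.0]
ee_rot: [-1.565, -0.152, 0.148]
force: [-0.4, 1.3, 7.4]
opening: 49.7
```

Request:
drive_tool --pt "5 0 -0.3 0 0 0 0" --pt "5 0 -0.7 0 0 0 0" --pt "5 0 -1 0 0 0 0" --pt "5 0 0 -1 0 0 0" --pt "5 0 0 -1 0 0 0" --pt "5 0 0 -1.3 0 0 0" --pt "5 0 0 0 0 0 0"

```text
clock: 6.62
position: [530.1, -17.2, 120.5]
ee_rot: [-1.567, -0.147, 0.147]
force: [0.2, -0.9, -1.0]
opening: 49.9
```

```bash
python3 - <<'E'
from h import *
for n in("scene","top"):
    im=imaging.capture(n);cv2.imwrite(f"pics/a3{n}.png",cv2.resize(im[130:270,160:360,::-1],None,fx=4,fy=4)); measure(n,im,"f3"+n)
E
python3 go.py 535 -42 106
```

```text
scene blue [508.1  69. ] [ 43.3 296.2] 0.147 [280.8 205.9]
scene orange [ 540.8 -109.4] [ 42.8 292.4] 0.182 [220.2 210.2]
scene red [530.4  31.2] [  6.6 101.4] 0.175 [267.4 184.5]
top blue [527.2  68.6] [ 44.  251.7] 0.189 [236.9 198.5]
top orange [720.2 147.4] [25.2 55.5] 1.556 [216.  143.7]
top red [556.4  40.5] [ 6.2 25.1] -0.011 [247.5 184.6]
pos [529.5 -15.6 120.3] F [-0.6 -0.   0.3] q [-0.03  0.37 -0.11  1.09  0.    1.35] op 50.2 t 6.7167
x yaw 0.1881113459272433 ydir [-1.e-03  2.e-04 -1.e+00]
tool shift cm [ 0.04  1.43 -2.7 ]
```

View pics/a3top.png

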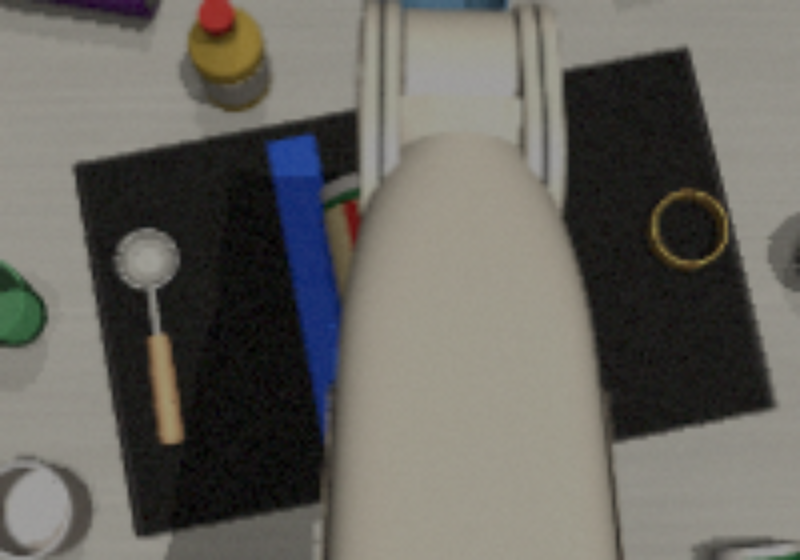

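View pics/a3scene.png

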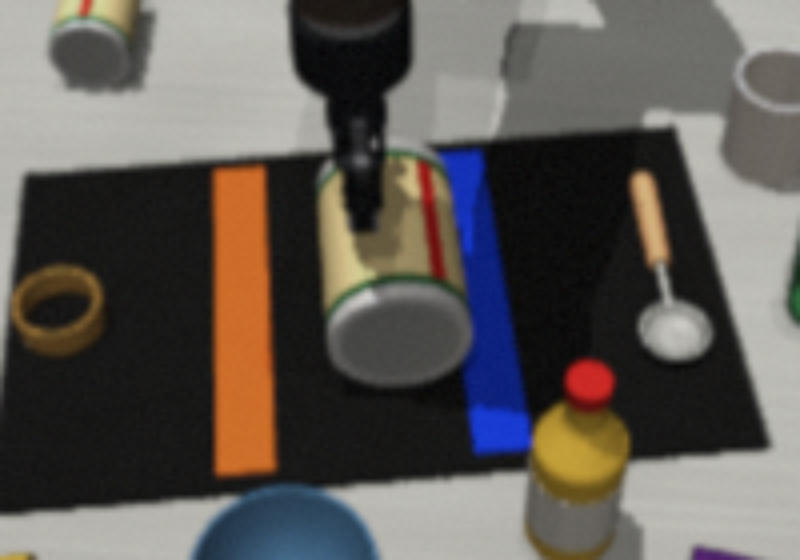

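```bash
cat >> h.py <<'E'
from scipy.optimize import brentq
C0=np.array([532.0,-27.1]);A=0.182;U=np.array([np.cos(A),np.sin(A)]);Vv=np.array([-U[1],U[0]]);GOAL=95.2
def rolled(n,px):
    f=lambda s:(ray(n,[px],56+50*np.cos(s/50))[0,:2]-C0)@Vv-s-50*np.sin(s/50)
    ss=np.linspace(-10,130,141);fs=[f(s) for s in ss]
    return [brentq(f,ss[i],ss[i+1]) for i in range(140) if fs[i]*fs[i+1]<0]
def where(n,tag):
    im=imaging.capture(n);im,H,S,V=look(n,tag,im);yy,xx=np.mgrid[:384,:512]
    box=((xx>180)&(xx<350)&(yy>150)&(yy<265)) if n=="top" else ((xx>155)&(xx<298)&(yy>155)&(yy<258))
    m=((H<5)|(H>172))&(S>130)&(V>60)&box
    k,l,st,ce=cv2.connectedComponentsWithStats(m.astype(np.uint8));i=1+np.argmax(st[1:,4]);print(n,'red',ce[i].round(1),st[i].tolist())
    print('rolled',np.round(rolled(n,ce[i]),1))
    cv2.imwrite(f"pics/{tag}c.png",cv2.resize(im[130:270,160:360,::-1],None,fx=4,fy=4))
    s=status.sense();print('TCP along v,u from start centre',((s['position'][:2]-C0)@Vv).round(1),((s['position'][:2]-C0)@U).round(1),'z',s['position'][2].round(1),'F',s['force'].round(1))
E
python3 -c "
from h import *
where('scene','w3')"
```

```text
scene red [267.3 184.8] [265, 171, 6, 28, 63]
rolled [30.]
TCP along v,u from start centre 12.3 -0.4 z 120.3 F [0.2 0.1 0.7]
```

Request:
drive_tool --pt "5 0 1.0 0 0 0 0" --pt "5 0 0.5 0 0 0 0" --pt "5 0 0.2 0 0 0 0" --pt "5 0 0.15 0 0 0 0" --pt "5 0 0.15 0 0 0 0" --pt "5 0 0 0 0 0 0"

```text
clock: 7.27
position: [528.9, -14.8, 101.8]
ee_rot: [-1.567, -0.149, 0.15]
force: [-4.4, -2.0, 8.4]
opening: 49.8
```

Request:
drive_tool --pt "5 0 0 0.2 0 0 0" --pt "5 0 0 0.4 0 0 0" --pt "5 0 0 0.4 0 0 0" --pt "5 0 0 0.4 0 0 0" --pt "5 0 0 0.4 0 0 0" --pt "5 0 0 0.4 0 0 0" --pt "5 0 0 0.4 0 0 0" --pt "5 0 0 0.4 0 0 0"

```text
clock: 7.93
position: [523.3, 15.1, 102.8]
ee_rot: [-1.566, -0.15, 0.15]
force: [-6.2, -2.4, 15.4]
opening: 49.9
```

Request:
drive_tool --pt "5 0 0 0.4 0 0 0" --pt "5 0 0 0.4 0 0 0" --pt "5 0 0 0.4 0 0 0" --pt "5 0 0 0.4 0 0 0" --pt "5 0 0 0.4 0 0 0" --pt "5 0 0 0.4 0 0 0" --pt "5 0 0 0.4 0 0 0" --pt "5 0 0 0.2 0 0 0"

```text
clock: 8.6
position: [517.8, 45.1, 102.3]
ee_rot: [-1.566, -0.15, 0.15]
force: [-5.1, -0.4, 10.7]
opening: 50.2
```

Request:
drive_tool --pt "5 0 0 0.3 0 0 0" --pt "5 0 0 0.2 0 0 0" --pt "5 0 0 0.1 0 0 0" --pt "5 0 0 0 0 0 0"

```text
clock: 8.93
position: [516.7, 51.1, 101.9]
ee_rot: [-1.565, -0.15, 0.15]
force: [-3.9, 0.7, 9.9]
opening: 49.9
```

```bash
python3 -c "
from h import *
where('scene','w4')"
```

```text
scene red [284.  180.5] [284, 180, 1, 2, 2]
rolled [63.]
TCP along v,u from start centre 79.6 -0.9 z 101.9 F [-3.4  0.5  9.2]
```

View pics/w4c.png

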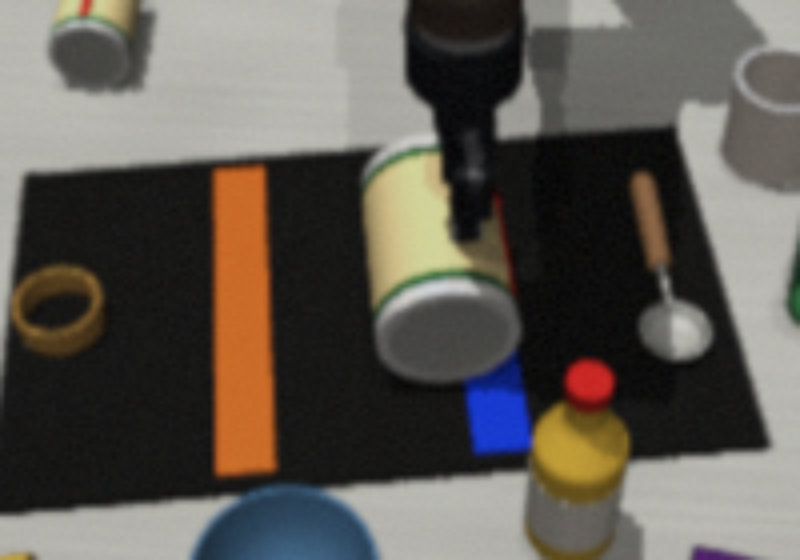

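The tin's red line is at the blue-side edge (crop ≈(508,240)) and the roll is ≈63 mm, matching the finger travel of 67/2. One more stroke of about 32 mm is needed.

Request:
drive_tool --pt "5 0 -0.3 0 0 0 0" --pt "5 0 -0.7 0 0 0 0" --pt "5 0 -1 0 0 0 0" --pt "5 0 0 -1 0 0 0" --pt "5 0 0 -1.2 0 0 0" --pt "5 0 0 -1.2 0 0 0" --pt "5 0 0 0 0 0 0" --pt "5 0 0 0 0 0 0"

```text
clock: 9.65
position: [523.6, 15.7, 120.3]
ee_rot: [-1.565, -0.147, 0.148]
force: [-0.3, -0.3, 0.5]
opening: 50.1
```

```bash
sed -i 's/xx<298/xx<296/' h.py; python3 -c "
from h import *
where('scene','w5')"
```

```text
scene red [285. 185.] [285, 185, 1, 1, 1]
rolled [63.5]
TCP along v,u from start centre 44.2 -0.6 z 120.3 F [ 0.3 -0.2  0.7]
```

View pics/w5c.png

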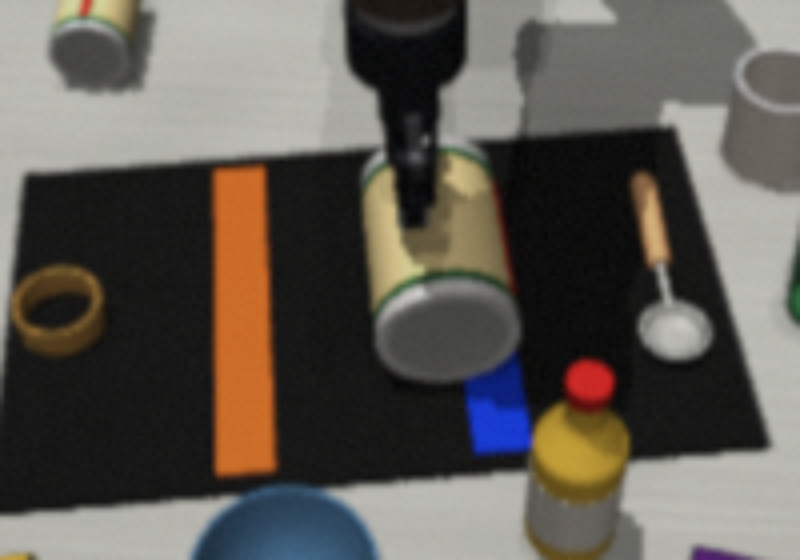

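Request:
drive_tool --pt "5 0 1.0 0 0 0 0" --pt "5 0 0.5 0 0 0 0" --pt "5 0 0.2 0 0 0 0" --pt "5 0 0.15 0 0 0 0" --pt "5 0 0.15 0 0 0 0" --pt "5 0 0 0 0 0 0"

```text
clock: 10.2
position: [522.9, 16.7, 101.6]
ee_rot: [-1.567, -0.149, 0.151]
force: [-3.6, -1.7, 7.4]
opening: 49.7
```

Request:
drive_tool --pt "5 0 0 0.2 0 0 0" --pt "5 0 0 0.4 0 0 0" --pt "5 0 0 0.4 0 0 0" --pt "5 0 0 0.4 0 0 0" --pt "5 0 0 0.4 0 0 0" --pt "5 0 0 0.4 0 0 0" --pt "5 0 0 0.4 0 0 0" --pt "5 0 0 0.4 0 0 0"

```text
clock: 10.87
position: [517.2, 46.6, 102.8]
ee_rot: [-1.566, -0.15, 0.15]
force: [-6.4, -0.1, 15.0]
opening: 49.6
```

Request:
drive_tool --pt "5 0 0 0.4 0 0 0" --pt "5 0 0 0.4 0 0 0" --pt "5 0 0 0.4 0 0 0" --pt "5 0 0 0.4 0 0 0" --pt "5 0 0 0.4 0 0 0" --pt "5 0 0 0.4 0 0 0" --pt "5 0 0 0.4 0 0 0" --pt "5 0 0 0.2 0 0 0"

```text
clock: 11.53
position: [511.7, 76.6, 102.5]
ee_rot: [-1.565, -0.15, 0.15]
force: [-5.8, -0.5, 10.8]
opening: 50.1
```

Request:
drive_tool --pt "5 0 0 0.2 0 0 0" --pt "5 0 0 0.1 0 0 0" --pt "5 0 0 0 0 0 0" --pt "5 0 0 0 0 0 0"

```text
clock: 11.87
position: [511.2, 79.4, 102.3]
ee_rot: [-1.565, -0.15, 0.15]
force: [-5.5, 0.8, 10.8]
opening: 50.2
```

```bash
python3 -c "
from h import *
where('scene','w6')"
```

```text
Traceback (most recent call last):
  File "h.py", line 41, in where
    k,l,st,ce=cv2.connectedComponentsWithStats(m.astype(np.uint8));i=1+np.argmax(st[1:,4]);print(n,'red',ce[i].round(1),st[i].tolist())
                                                                       ~~~~~~~~~^^^^^^^^^^
ValueError: attempt to get argmax of an empty sequence
```

Request:
drive_tool --pt "5 0 -0.3 0 0 0 0" --pt "5 0 -0.7 0 0 0 0" --pt "5 0 -2 0 0 0 0" --pt "5 0 -3 0 0 0 0" --pt "5 0 -3 0 0 0 0" --pt "5 0 -3 0 0 0 0" --pt "5 0 -1 0 0 0 0" --pt "5 0 0 0 0 0 0"

```text
clock: 12.58
position: [514.0, 79.3, 234.3]
ee_rot: [-1.565, -0.155, 0.144]
force: [0.5, 0.1, 0.2]
opening: 50.0
```

Request:
drive_tool --pt "5 0 0 -3.5 0 0 0" --pt "5 0 0 -3.5 0 0 0" --pt "5 0 0 -3.5 0 0 0" --pt "5 0 0 -3.5 0 0 0" --pt "5 0 0 -3.5 0 0 0" --pt "5 0 0 -3.5 0 0 0" --pt "5 0 0 -3.5 0 0 0" --pt "5 0 0 0 0 0 0"

```text
clock: 13.25
position: [557.9, -167.4, 227.9]
ee_rot: [-1.568, -0.142, 0.147]
force: [0.3, 0.1, -0.4]
opening: 50.0
```

```bash
python3 -c "
from h import *
for n in ('scene','top'):
    im,H,S,V=look(n,'w7'+n)
    cv2.imwrite(f'pics/w7{n}c.png',cv2.resize(im[130:270,160:360,::-1],None,fx=4,fy=4,interpolation=cv2.INTER_CUBIC))
s=status.sense();print(s['position'],s['force'],s['clock'])
"
```

```text
[ 557.17975078 -162.77454539  228.2633231 ] [ 0.24932625  1.10385424 -0.24220495] 13.35
```

View pics/w7scenec.png

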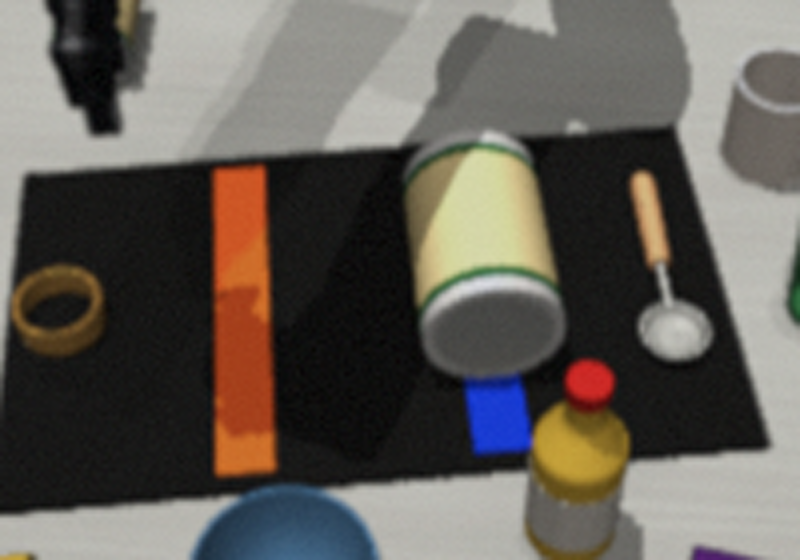

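View pics/w7topc.png

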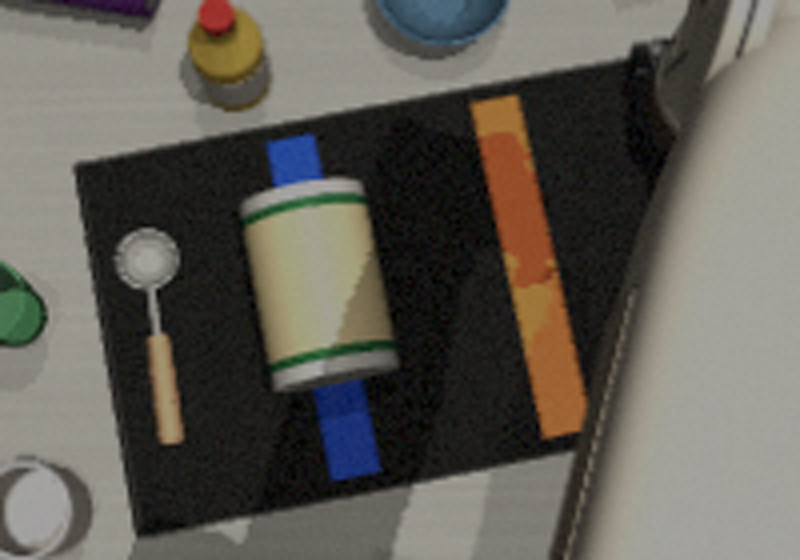

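Both views show the tin lying over the blue strip, with the ends of the strip visible at each end of it. I'll check the position with the silhouette projected on the axis plane, calibrated against the start picture.

```bash
python3 -c "
from h import *
def sil(f):
    im=cv2.imread(f)[:,:,::-1].copy();_,H,S,V=look('top','tmp',im);yy,xx=np.mgrid[:384,:512]
    m=(V>75)&(S<140)&(xx>215)&(xx<292)&(yy>165)&(yy<235)&~((H>100)&(S>90))
    m=cv2.morphologyEx(m.astype(np.uint8),cv2.MORPH_OPEN,np.ones((5,5)))
    return rect(m,'top',56)
B=np.array([507.7,65.2])
for f in ('pics/top0.png','pics/w7top.png'):
    c,s,a,p=sil(f);print(f,c.round(1),np.round(s,1),round(a,3),p.round(1),'in blue: x',((c-B)@U).round(1),'y',((c-B)@Vv).round(1))
"
```

```text
pics/top0.png [538.7 -26.9] [ 99.8 160.8] 0.182 [269.5 192. ] in blue: x 13.8 y -96.2
pics/w7top.png [530.5  69.1] [ 99.5 140.5] 0.179 [238.4 197.2] in blue: x 23.1 y -0.3
```

The silhouette puts the tin's axis within about 1 mm of the strip's middle line. Its width of 99.5 mm agrees with 100 mm, and the direction matches to 0.005 rad. Lengthwise it is still about 7–13 mm off the middle by the start measurement, because it only rolled sideways. The new lengthwise reading of 23 mm comes from a silhouette cut short by shadow (140 mm). Both are inside 50 mm.

```bash
python3 -c "
from station import workorder,status
print(status.sense()['force'].round(1));workorder.hand_in()"
```

```text
[ 0.2  1.1 -0.2]
the job is handed in; nothing more can be done
```

I rolled the big cream tin onto the blue strip in three gentle strokes on its top and handed the job in at about 13.4 s. The fingers pressed with up to about 17 N, and the tin moved at about 24 mm/s while rolling. The hand-in gives no verdict.

**Last checks:**
- **Position across the strip:** the tin's axis was within about 1 mm of the blue strip's middle line (measured −0.3 mm).
- **Direction:** the tin lay within about 0.005 rad of the strip's direction.
- **Rolling:** it rolled about 95 mm, or 1.9 rad. The red line was out of sight at the end, so this comes from the finger travel and the final position. At about 63 mm the red-line reading agreed with the finger travel.
- **Surroundings:** the arm was clear of everything, and in the last pictures the tableware on and around the mat looked unmoved.

**One disagreement:** the last lengthwise reading was 23 mm from the strip's middle, against 7 to 14 mm at the start. Shadow cut the tin's outline short (140 mm instead of 150 mm), so I trust the smaller figure. Either is inside the 50 mm allowed.

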